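# Press the long lens barrel into the sprung V-block and hold it for gauging

## Robot

A 7-joint arm with a two-finger parallel gripper is mounted at the origin on a cart in front of the work surface, level with it; the furniture and walls round the work are solid. World frame = base frame: x ahead of the robot, y to its left, z up, the work surface at z = 0. Lengths are in mm, angles in rad, forces in N, time in s.
With the tool pointing down it reaches from about 400 to 850 mm from the base axis. Payload 4.5 kg.
Tool frame: the origin (TCP) lies at the very end of the fingers, on their centre line; the grasp point (between the pads) lies 19 mm behind it; z points along the fingers, y is the direction in which the jaws open and shut (so a half turn about z gives the same grasp; the last joint's range is limited). The gripper opens to 88 mm and grips with 3 to 60 N. Pads are 18 mm wide; open, the fingers measure 123 mm over their backs; the gripper's body (75 mm by 187 mm) begins 45 mm behind the grasp point.
Start: joints at [1.302, 0.689, -0.195, 1.565, 0.157, 0.902, -0.215], TCP at [186.4, -596.581, 238.743] pointing down, gripper open.
Joint ranges: [-3.01, 3.01], [-0.46, 2.08], [-1.47, 1.51], [0.13, 2.56], [-1, 4.14], [0.04, 2.09], [-2.66, 2.66]. Speed limits (rad/s): [2.57, 2.57, 3.14, 3.14, 3.14, 3.14, 3.14].

## Interface

Orientations are given as [roll, pitch, yaw] about the fixed x, y, z axes, in that order (R = Rz(yaw) Ry(pitch) Rx(roll)).
In Python, from station import readout, cams, hand_in gives the robot as it stands.
- The arm moves only by the tool move_arm, never from a script. Its argument "motion" is a list of rows, each an object of numbers: "dx", "dy", "dz": the shift along the world's x, y, z in mm; "spin": the turn about the world's z in rad; "hand": the opening, from -1 (shut) to 1 (fully open), so that 0 is half open. In form: [{"dx": .., "dy": .., "dz": .., "spin": .., "hand": ..}, ...]. A call has 1 to 20 rows; each row shifts and turns the pose as measured when the row begins; what a row does not reach is not made up. A row lasts 1/10 s, in which the tool goes at most 50 mm and 8.59 degrees, less where a joint would pass 70% of its speed; a pose out of reach is approached as far as the arm can. A call with a gripper value outside its range is refused whole. The fingers move at their own pace and stop on an object; the grip force is fixed at half the most. Time passes only in rows, so rows that do not move let the fingers close. It gives the time, the measured TCP pose, the force and the opening at its end, in the units of the state.
- readout.observe(): the state, without advancing time (a new reading comes with each control period).
- cams.read_camera(name): name is "side" or "top"; returns a dict with "frame" (400x640x3 uint8, red, green, blue), "z_map" (400x640 float32, mm along the optical axis (not along the pixel's ray), 0 where there is no reading), "K" (3x3 intrinsics, pixels), "extrinsics" (4x4, takes a point from world to camera coordinates). Camera axes: x right, y down, z forward; pixel columns grow to the right and rows downward; lengths in mm; the calibration is good to about 2 mm. A picture is of the moment at which its call begins.
- hand_in(): hands the job in, once; it reports no verdict.
The state is a dict: "time_s": time; "joint_positions": joint angles; "joint_velocities": joint speeds; "joint_torque": joint torques, N m; "ee_pos": TCP position; "orientation": TCP orientation; "ft_force": force on the tool from outside, world axes, zero at the start; "wrist_torque": the same for the moment, N m; "gripper_width": finger opening in mm.
Only numpy, scipy, OpenCV 4.12 (cv2) and the standard library are available. Lean on these libraries where they do the work, as an engineer would, in place of code of your own. Each camera call takes 0.05 s, during which the arm holds its last target.

## Task

Take the longer of the two lens barrels from the low dark grey rest and lay it lengthwise, centred, into the V of the spring-mounted V-block. Press it gently straight down so that it bears on both sloping faces and the sprung block sinks about half of its 10 mm travel, and finish while holding it pressed there, without letting up. Leave the short barrel and the other things on the desk where they are.

Things in the scene. Friction and masses are not known exactly. Their poses are not given: they have to be found in the camera images.
- long_barrel: The longer lens barrel: aluminium cylinder 30 mm in diameter, 110 mm long, about 0.15 kg, lying level; ribbed waist in the middle, a glass at each end. Origin at its centre; y is the cylinder's axis (either way round in the V will do). Starts in one of the rest's two places, axis 36 mm above the desk.
- short_barrel: The shorter lens barrel: same look and diameter, 30 mm, but 76 mm long, lying parallel in the rest's other place. Origin at its centre, y along its axis. Not to be moved.
- rest: Dark grey plastic rest, 166 x 92 mm on plan, fixed. Origin at the centre of its underside. Two places for barrels at x = -50 and +50 mm, barrels along its y. Each barrel lies on two supports 26 to 42 mm either side of its middle; in the 52 mm between is only a 4 mm base plate, so fingers can reach past both sides of the waist. Highest parts, beside the barrels, about 29 mm over the desk.
- vee_base: Dark steel base of the V-block, 100 x 130 x 12 mm, fixed. Origin at the centre of its underside; y runs along the V. Four guide posts near the corners, x +-40, y +-53 mm, reach 44 mm over the desk.
- vee_block (a joint): Downward travel of the sprung aluminium plate that carries the V, in m: 0 up, as it starts, to 0.010 at its stop. It begins to move at about 3.4 N of downward push including the barrel's weight (the barrel alone does not sink it); each further mm takes 0.8 N: about 7.5 N at half travel.
- vee_seat (a point): Centre of a 30 mm barrel seated in the V, about 69 mm over the desk with the block up; it sinks with the block. y along the V, z up. 90 degree V, its bottom 21 mm below this point, its edges 2 mm below, 19 mm either side. Two saddles, 20 mm long each, 25 to 45 mm either side of the middle; in the 50 mm gap between them is only the plate, top 33 mm below this point: room for fingers.
- petri_dish_1: Round petri dish, 63 mm across, 16 mm high, bystander. Origin at the centre of its underside.
- lab_timer: Flat white lab timer, 66 x 66 x 19 mm, bystander. Origin at the centre of its underside.
- reagent_bottle: Small brown dropper bottle, 33 mm across, 102 mm high, bystander standing near the front edge. Origin at the centre of its underside.

How it is judged:
By the outcome, as a careful person would: the job done as asked, in the order asked, and still so for the second after the job is handed in, while the arm keeps its last pose, push and grip.
It also fails if it takes over 48 s, if anything falls off the work surface, if the arm or the gripper's body presses on something with over 40 N, if the wrist force passes 120 N, or if a joint passes its speed limit or range.

## Working session

There is one attempt and no reset: what is moved stays moved. The work goes in short steps, Python scripts to look and compute and a tool call to move; the robot and the scene stay as the last step left them, time stands still between calls to the robot, and variables do not carry over. Pictures are saved under pics/ and viewed, and the job is handed in when it is done.

Besides the shell and the picture viewer there is one more tool, called after ">>>" by a JSON object that holds its "api" and its "payload", one argument or row to a line. move_arm: Moves the arm, as the interface text tells. Its arguments: {"type":"object","properties":{"motion":{"type":"array","items":{"type":"object","properties":{"dx":{"type":"number"},"dy":{"type":"number"},"dz":{"type":"number"},"spin":{"type":"number"},"hand":{"type":"number"}}}}},"required":["motion"]}

```bash
mkdir -p pics; python3 - <<'E'
from station import readout, cams
import cv2,numpy as np
print(readout.observe())
for n in("top","side"):
    c=cams.read_camera(n); cv2.imwrite(f"pics/{n}0.png",c["frame"][:,:,::-1]); np.savez(f"{n}0.npz",**c); print(c["K"],c["extrinsics"])
E
```

```text
{'time_s': 0.0, 'joint_positions': array([ 1.30179013,  0.68999095, -0.19452619,  1.56633673,  0.15730817,
        0.90248871, -0.2150804 ]), 'joint_velocities': array([-0.00033729,  0.00024643,  0.00035009, -0.0003928 , -0.00057332,
       -0.0012431 , -0.00090121]), 'joint_torque': array([ 2.86514869e-04, -5.27562940e+01, -1.26651976e+00, -1.53428257e+01,
       -5.25463989e-02,  6.62820734e-03,  1.73357143e-04]), 'ee_pos': array([ 186.14530675, -595.97845805,  237.90793618]), 'orientation': array([-3.13976684e+00,  1.29108541e-04,  3.02923909e-01]), 'ft_force': array([0.19095278, 0.07551471, 0.56296861]), 'wrist_torque': array([-0.02475209, -0.0313303 ,  0.02534597]), 'gripper_width': 88.07913283348275}
[[419.15920224   0.         326.20206957]
 [  0.         419.15920224 195.92900316]
 [  0.           0.           1.        ]] [[ 3.83358313e-03 -9.99895475e-01  1.39406602e-02  2.44523576e+01]
 [-9.83470817e-01 -6.29353918e-03 -1.80957300e-01  5.10077854e+02]
 [ 1.81026122e-01 -1.30165176e-02 -9.83392146e-01  1.10322034e+03]
 [ 0.00000000e+00  0.00000000e+00  0.00000000e+00  1.00000000e+00]]
[[445.60017887   0.         321.04878772]
 [  0.         445.60017887 207.64837058]
 [  0.           0.           1.        ]] [[ 7.64349858e-01 -6.44791850e-01  3.57284859e-03 -3.68696078e+02]
 [-3.88824875e-01 -4.65327281e-01 -7.95163970e-01  2.80562141e+02]
 [ 5.14377791e-01  6.06394254e-01 -6.06383951e-01  7.29569076e+02]
 [ 0.00000000e+00  0.00000000e+00  0.00000000e+00  1.00000000e+00]]
```

View pics/top0.png

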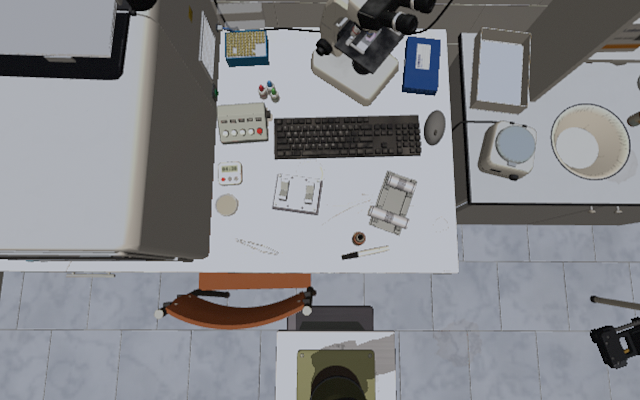

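View pics/side0.png

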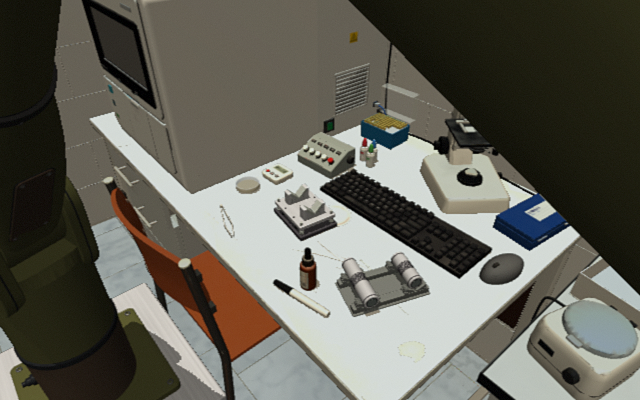

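The top view shows the V-block at about (298,193), the rest with both barrels at about (393,203), and the bottle at (358,238). I'll enlarge both areas.

```bash
python3 - <<'E'
import cv2
a=cv2.imread("pics/top0.png")
for n,(x,y,w,h) in dict(rest=(350,160,80,80),vee=(262,162,70,60)).items():
    cv2.imwrite(f"pics/{n}0.png",cv2.resize(a[y:y+h,x:x+w],None,fx=7.5,fy=7.5,interpolation=cv2.INTER_CUBIC))
b=cv2.imread("pics/side0.png")
cv2.imwrite("pics/side0c.png",cv2.resize(b[170:330,260:440],None,fx=3.7,fy=3.7,interpolation=cv2.INTER_CUBIC))
E
```

```text
(no output)
```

View pics/rest0.png

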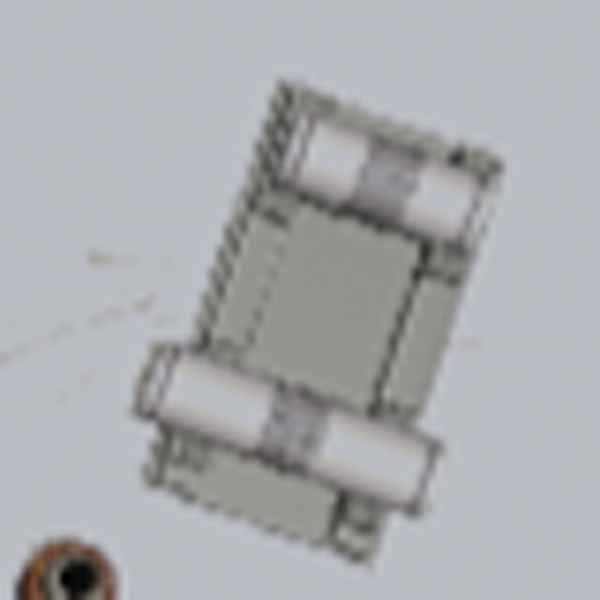

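View pics/vee0.png

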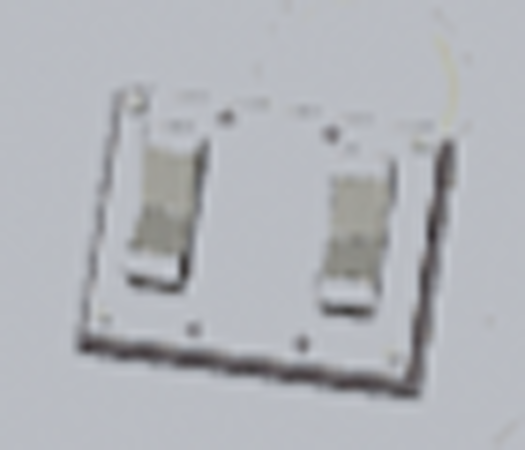

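View pics/side0c.png

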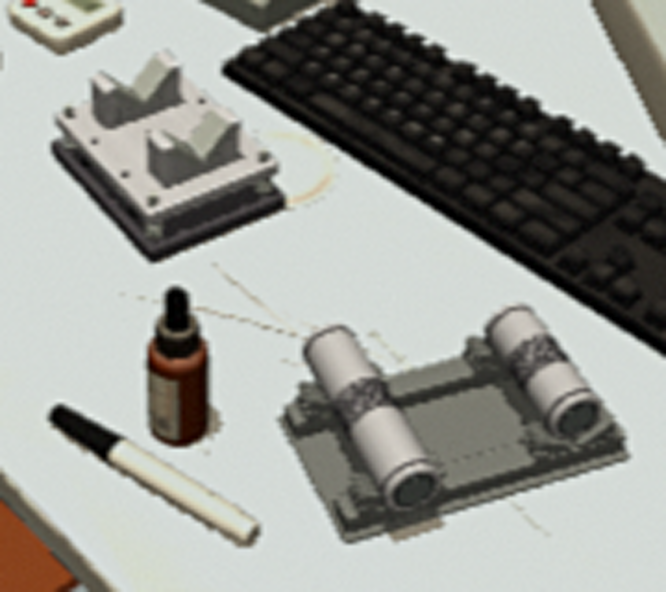

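```bash
cat > h.py <<'E'
import numpy as np
def world(c,mask=None):
    z=c["z_map"].astype(float);K=c["K"];E=c["extrinsics"]
    v,u=np.mgrid[0:z.shape[0],0:z.shape[1]]
    P=np.stack([(u-K[0,2])*z/K[0,0],(v-K[1,2])*z/K[1,1],z],-1)
    return (P-E[:3,3])@E[:3,:3]
def plane(c,u,v,zw):
    K=c["K"];E=c["extrinsics"];R=E[:3,:3]
    d=R.T@np.array([(u-K[0,2])/K[0,0],(v-K[1,2])/K[1,1],1]);o=-R.T@E[:3,3]
    return o+d*(zw-o[2])/d[2]
E
python3 - <<'E'
from h import *
np.set_printoptions(precision=1,suppress=True)
import cv2
t=np.load("top0.npz");s=np.load("side0.npz")
print("long ends",plane(t,350+153/7.5,160+380/7.5,36),plane(t,350+432/7.5,160+478/7.5,36),"waist",plane(t,350+297/7.5,160+423/7.5,50))
print("bottle",plane(t,350+75/7.5,160+580/7.5,102))
# vee: saddle centers
for nm,c in(("top",t),("side",s)):
    W=world(c);W[c["z_map"]==0]=np.nan
    ob=W.reshape(-1,3)
    m=(ob[:,0]>430)&(ob[:,0]<640)&(ob[:,1]>-330)&(ob[:,1]<150)
    # desk z
    d=ob[m&(abs(ob[:,2])<8)];print(nm,"desk z",np.nanmedian(d[:,2]))
    for lab,ylo,yhi,zlo,zhi in(("restbar",-260,-100,30,60),("vee",0,140,52,75),("veeplate",0,140,30,42)):
        q=ob[m&(ob[:,1]>ylo)&(ob[:,1]<yhi)&(ob[:,2]>zlo)&(ob[:,2]<zhi)].astype(np.float32)
        if lab=="restbar":
            k=4 
            _,L,C=cv2.kmeans(q[:,:2].copy(),2,None,(3,50,.1),5,0)
            for i in(0,1):
                r=q[L[:,0]==i];print(lab,len(r),r.min(0),r.max(0),r[:,2].max(),cv2.minAreaRect(r[:,:2].copy()))
        else: print(lab,len(q),q.mean(0),q.max(0),cv2.minAreaRect(q[:,:2].copy()))
E
```

```text
long ends [471.4 -95.   36. ] [ 435.8 -196.6   36. ] waist [ 453.9 -145.3   50. ]
bottle [392.3 -59.3 102. ]
top desk z -0.18763187978258322
restbar 407 [ 430.5 -198.4   30.3] [ 488.  -100.1   57.2] 57.161144 ((455.44927978515625, -147.32809448242188), (106.431640625, 40.95465087890625), 70.45979309082031)
restbar 329 [ 514.2 -224.8   30. ] [ 582.6 -137.6   54.5] 54.50551 ((548.8903198242188, -181.26124572753906), (81.98680114746094, 44.60681915283203), 70.57931518554688)
vee 177 [521.8  90.7  62.2] [552.7 139.9  71. ] ((520.978515625, 102.92732238769531), (79.78772735595703, 56.15922164916992), 83.30110168457031)
veeplate 881 [520.1  95.6  35.5] [574.1 139.5  41.7] ((521.107177734375, 97.1700439453125), (97.55994415283203, 94.64817810058594), 82.39826202392578)
side desk z 1.3025021882904504
restbar 614 [ 512.9 -227.7   30. ] [ 581.5 -136.5   55.2] 55.220974 ((548.263916015625, -182.1200714111328), (81.80619812011719, 46.81596374511719), 70.07269287109375)
restbar 740 [ 430.  -201.6   30. ] [ 490.2 -100.1   54.8] 54.82981 ((455.04864501953125, -148.02047729492188), (107.37176513671875, 45.59687423706055), 70.22148132324219)
vee 318 [520.   91.7  60.7] [552.7 139.7  70.4] ((520.7542724609375, 101.6037826538086), (80.31385803222656, 56.2169189453125), 82.67185974121094)
veeplate 777 [513.3  89.8  36.8] [572.9 139.7  41.9] ((520.3252563476562, 95.07611083984375), (100.2013931274414, 94.96221160888672), 81.72640228271484)
```

```bash
python3 - <<'E'
from h import *
np.set_printoptions(precision=1,suppress=True)
import cv2
t=np.load("top0.npz");s=np.load("side0.npz")
for nm,c in(("top",t),("side",s)):
    ob=world(c);ob[c["z_map"]==0]=np.nan;ob=ob.reshape(-1,3)
    for lab,x0,x1,y0,y1,zlo,zhi in(("long",415,500,-230,-70,40,60),("short",505,600,-240,-110,40,60),("vee",440,600,0,200,56,75),("saddleA",440,600,100,200,50,75),("saddleB",440,600,0,100,50,75),("veeplate",440,600,0,200,30,42)):
        q=ob[(ob[:,0]>x0)&(ob[:,0]<x1)&(ob[:,1]>y0)&(ob[:,1]<y1)&(ob[:,2]>zlo)&(ob[:,2]<zhi)].astype(np.float32)
        lo,hi=np.percentile(q[:,2],[2,98])
        print(nm,lab,len(q),q.mean(0),q.min(0),q.max(0),hi,cv2.minAreaRect(q[:,:2].copy()))
# vee plate corners/saddles by pixel; edges at z=67
f=lambda x,y,z:plane(t,262+x/7.5,162+y/7.5,z)
for p in [(122,92),(83,342),(413,388),(450,140)]: print("plate/base corner",f(*p,36))
for p in [(135,102),(105,320),(393,360),(420,147)]: print("post",f(*p,44))
E
```

```text
top long 421 [ 454.8 -143.2   47.6] [ 425.7 -198.4   40. ] [485.5 -89.9  57.2] 53.80520553588867 ((455.4010925292969, -144.4625244140625), (111.82332611083984, 29.46189308166504), 70.19141387939453)
top short 275 [ 547.3 -180.2   47.5] [ 523.7 -219.6   40.1] [ 573.3 -141.6   54.5] 53.028632659912105 ((548.3809204101562, -180.52890014648438), (77.35206604003906, 28.659992218017578), 70.12451171875)
top vee 222 [522.5 109.1  63.7] [489.6  60.5  56. ] [555.6 154.4  71. ] 70.14776733398438 ((522.4934692382812, 108.47051239013672), (90.34416961669922, 56.61336898803711), 82.30158996582031)
top saddleA 150 [526.5 142.7  61.1] [498.8 130.9  50. ] [555.6 154.4  71. ] 69.56898315429689 ((527.1503295898438, 142.49916076660156), (20.22610092163086, 56.69999694824219), 84.16287231445312)
top saddleB 144 [517.6  73.1  61.1] [489.2  60.5  50.2] [545.   84.7  70.9] 69.8652751159668 ((517.591552734375, 73.66572570800781), (19.97264862060547, 56.21846008300781), 82.2098617553711)
top veeplate 1087 [520.  107.3  35.6] [469.3  44.3  30.1] [576.6 173.4  41.7] 40.17828491210937 ((522.5802612304688, 108.2
[... 811 characters left out ...]
3.648761749267578, 55.62299728393555), 83.38577270507812)
side saddleB 234 [515.6  70.   60. ] [488.4  58.7  50. ] [546.3  85.6  70.1] 69.47315338134766 ((517.0428466796875, 72.74419403076172), (22.11933708190918, 56.2169189453125), 82.67185974121094)
side veeplate 881 [512.   97.5  36.8] [468.3  39.1  30.1] [578.1 171.5  41.9] 41.05495147705077 ((521.5883178710938, 106.5440902709961), (122.57007598876953, 95.97213745117188), 81.28377532958984)
plate/base corner [572.4 160.9  36. ]
plate/base corner [478.3 172.9  36. ]
plate/base corner [462.   51.8  36. ]
plate/base corner [555.   38.8  36. ]
post [566.8 155.2  44. ]
post [485.2 164.2  44. ]
post [471.1  59.1  44. ]
post [550.5  49.9  44. ]
```

>>> {"api": "move_arm", "payload": {
  "motion": [
    {"dx": 5, "dy": 8, "dz": 0, "spin": 0.02, "hand": 1},
    {"dx": 15, "dy": 25, "dz": 0, "spin": 0.05, "hand": 1},
    {"dx": 15, "dy": 25, "dz": 0, "spin": 0.05, "hand": 1},
    {"dx": 15, "dy": 25, "dz": 0, "spin": 0.05, "hand": 1},
    {"dx": 15, "dy": 25, "dz": 0, "spin": 0.05, "hand": 1},
    {"dx": 15, "dy": 25, "dz": 0, "spin": 0.05, "hand": 1},
    {"dx": 15, "dy": 25, "dz": 0, "spin": 0.05, "hand": 1},
    {"dx": 15, "dy": 25, "dz": 0, "spin": 0.05, "hand": 1},
    {"dx": 15, "dy": 25, "dz": 0, "spin": 0.05, "hand": 1},
    {"dx": 15, "dy": 25, "dz": 0, "spin": 0.05, "hand": 1}
  ]
}}

```text
time_s: 1.1
ee_pos: [327.7, -349.6, 235.7]
orientation: [-3.135, 0.0, 0.796]
ft_force: [0.6, -0.7, 0.5]
gripper_width: 88.3
```

```bash
python3 - <<'E'
from h import *
from station import readout
s=np.load("side0.npz");t=np.load("top0.npz")
print(readout.observe())
for c in(t,s):
    ob=world(c).reshape(-1,3)
    for lo,hi in((15,60),(60,78),(78,110)):
        q=ob[(c["z_map"].ravel()>0)&(ob[:,0]>350)&(ob[:,0]<425)&(ob[:,1]>-100)&(ob[:,1]<-20)&(ob[:,2]>lo)&(ob[:,2]<hi)]
        if len(q): print(lo,len(q),q.min(0),q.max(0))
E
```

```text
{'time_s': 1.1, 'joint_positions': array([ 0.9315547 ,  0.52058727, -0.32107076,  1.98680082,  0.25227495,
        0.67855884, -0.3233091 ]), 'joint_velocities': array([-0.52149331, -0.1001183 , -0.1359051 ,  0.25753966,  0.09246774,
       -0.13172912, -0.21166777]), 'joint_torque': array([  3.19325075, -40.60221076,  -1.50368996, -11.88146532,
        -0.12446396,   0.24342863,   0.23584471]), 'ee_pos': array([ 327.70316974, -349.61653809,  235.65657104]), 'orientation': array([-3.13531832e+00,  4.84887999e-04,  7.95859961e-01]), 'ft_force': array([ 0.56448096, -0.74804708,  0.50859787]), 'wrist_torque': array([-0.04240663, -0.01520563,  0.06100784]), 'gripper_width': 88.25683299490504}
15 97 [350.90431697 -97.2319998   15.01418146] [410.46901635 -28.39586971  59.97348711]
60 61 [380.79543609 -76.19053232  60.02084221] [410.04790931 -47.02408901  77.68489466]
78 27 [387.34743658 -67.62240387  78.10777295] [405.37386636 -55.42129937 101.94528574]
15 389 [350.05307109 -99.59540861  15.0103697 ] [406.46619828 -28.9349871   59.93118427]
60 139 [379.9632973  -79.78885601  60.08083866] [409.77380946 -50.044906    77.78170552]
78 95 [383.8172701  -73.29214251  78.02140325] [404.46215969 -52.92222317 102.85783233]
```

>>> {"api": "move_arm", "payload": {
  "motion": [
    {"dx": 15, "dy": 25, "dz": -8, "spin": 0.05, "hand": 1},
    {"dx": 15, "dy": 25, "dz": -8, "spin": 0.05, "hand": 1},
    {"dx": 15, "dy": 25, "dz": -8, "spin": 0.05, "hand": 1},
    {"dx": 15, "dy": 25, "dz": -8, "spin": 0.05, "hand": 1},
    {"dx": 15, "dy": 25, "dz": -8, "spin": 0.05, "hand": 1},
    {"dx": 15, "dy": 25, "dz": -8, "spin": 0.05, "hand": 1},
    {"dx": 15, "dy": 22, "dz": -8, "spin": 0.05, "hand": 1},
    {"dx": 10, "dy": 14, "dz": -8, "spin": 0.05, "hand": 1},
    {"dx": 4, "dy": 6, "dz": -4, "spin": 0.02, "hand": 1},
    {"dx": 0, "dy": 0, "dz": 0, "spin": 0, "hand": 1},
    {"dx": 0, "dy": 0, "dz": 0, "spin": 0, "hand": 1}
  ]
}}

```text
time_s: 2.2
ee_pos: [450.3, -138.1, 166.1]
orientation: [-3.134, -0.005, 1.255]
ft_force: [-0.1, -0.8, -0.7]
gripper_width: 87.9
```

>>> {"api": "move_arm", "payload": {
  "motion": [
    {"dx": 3, "dy": -6, "dz": -10, "spin": -0.02, "hand": 1},
    {"dx": 1.5, "dy": -3, "dz": -20, "spin": -0.01, "hand": 1},
    {"dx": 0, "dy": 0, "dz": -10, "hand": 1},
    {"dx": 0, "dy": 0, "dz": 0, "hand": 1},
    {"dx": 0, "dy": 0, "dz": 0, "hand": 1}
  ]
}}

```text
schema error: expected keys dx, dy, dz, spin, hand
```

```bash
python3 - <<'E'
from station import readout, cams
import cv2,numpy as np
for n in("top","side"):
    c=cams.read_camera(n); cv2.imwrite(f"pics/{n}1.png",c["frame"][:,:,::-1])
    f=c["frame"][:,:,::-1]; f=f[140:270,300:460] if n=="top" else f[150:340,240:460]
    cv2.imwrite(f"pics/{n}1c.png",cv2.resize(f,None,fx=3,fy=3,interpolation=cv2.INTER_CUBIC))
o=readout.observe();print(o["ee_pos"],o["orientation"])
E
```

```text
[ 450.34318052 -138.64351212  166.2881192 ] [-3.13454185 -0.00457735  1.25433066]
```

View pics/side1c.png

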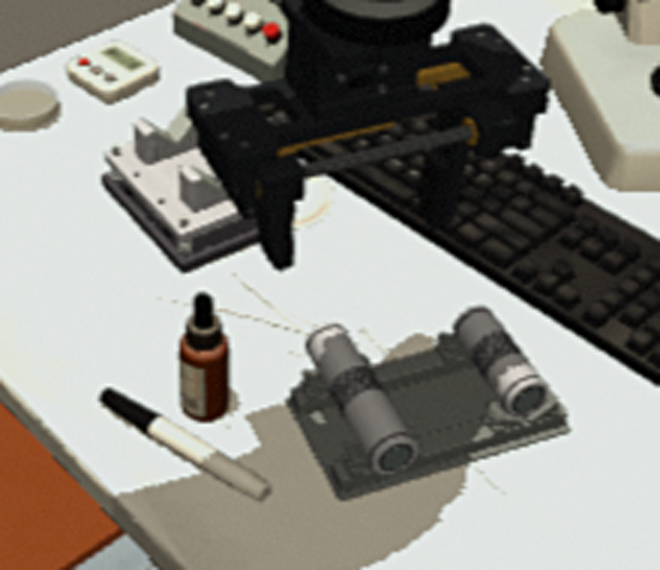

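View pics/top1c.png

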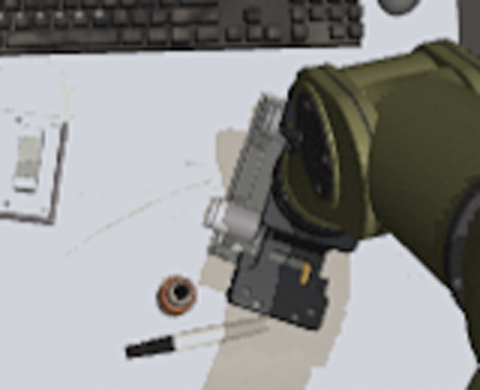

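The side view shows the open gripper clear above the rest, with its long side along the jaws. The bottle, at (205,360) in the crop, is clear to the side. The move was refused because rows lacked `spin`, so I'll resend it in full.

>>> {"api": "move_arm", "payload": {
  "motion": [
    {"dx": 3, "dy": -6, "dz": -10, "spin": -0.02, "hand": 1},
    {"dx": 1, "dy": -2.5, "dz": -20, "spin": -0.01, "hand": 1},
    {"dx": 0, "dy": 0, "dz": -10, "spin": 0, "hand": 1},
    {"dx": 0, "dy": 0, "dz": 0, "spin": 0, "hand": 1},
    {"dx": 0, "dy": 0, "dz": 0, "spin": 0, "hand": 1}
  ]
}}

```text
time_s: 2.8
ee_pos: [453.7, -152.7, 124.7]
orientation: [-3.136, -0.002, 1.213]
ft_force: [-0.3, 0.3, 0.0]
gripper_width: 88.1
```

>>> {"api": "move_arm", "payload": {
  "motion": [
    {"dx": 0, "dy": 5, "dz": 0, "spin": 0.015, "hand": 1},
    {"dx": 0, "dy": 0, "dz": 0, "spin": 0, "hand": 1},
    {"dx": 0, "dy": 0, "dz": 0, "spin": 0, "hand": 1}
  ]
}}

```text
time_s: 3.1
ee_pos: [454.2, -147.3, 125.7]
orientation: [-3.138, -0.002, 1.229]
ft_force: [0.6, 0.6, -1.0]
gripper_width: 88.0
```

>>> {"api": "move_arm", "payload": {
  "motion": [
    {"dx": 0, "dy": 0, "dz": -15, "spin": 0, "hand": 1},
    {"dx": 0, "dy": 0, "dz": -20, "spin": 0, "hand": 1},
    {"dx": 0, "dy": 0, "dz": -20, "spin": 0, "hand": 1},
    {"dx": 0, "dy": 0, "dz": -15, "spin": 0, "hand": 1},
    {"dx": 0, "dy": 0, "dz": -10, "spin": 0, "hand": 1},
    {"dx": 0, "dy": 0, "dz": 0, "spin": 0, "hand": 1},
    {"dx": 0, "dy": 0, "dz": 0, "spin": 0, "hand": 1}
  ]
}}

```text
time_s: 3.8
ee_pos: [457.5, -147.0, 46.0]
orientation: [3.137, -0.004, 1.23]
ft_force: [0.3, -0.3, 0.5]
gripper_width: 87.8
```

>>> {"api": "move_arm", "payload": {
  "motion": [
    {"dx": -2, "dy": 0, "dz": -8, "spin": 0, "hand": 1},
    {"dx": -1, "dy": 0, "dz": -10, "spin": 0, "hand": 1},
    {"dx": 0, "dy": 0, "dz": -6, "spin": 0, "hand": 1},
    {"dx": 0, "dy": 0, "dz": 0, "spin": 0, "hand": 1},
    {"dx": 0, "dy": 0, "dz": 0, "spin": 0, "hand": 1}
  ]
}}

```text
time_s: 4.3
ee_pos: [455.8, -147.4, 22.6]
orientation: [3.132, -0.005, 1.229]
ft_force: [-0.6, -0.6, 0.1]
gripper_width: 88.2
```

>>> {"api": "move_arm", "payload": {
  "motion": [
    {"dx": -0.5, "dy": 0, "dz": -5, "spin": 0, "hand": 1},
    {"dx": 0, "dy": 0, "dz": 0, "spin": 0, "hand": 1},
    {"dx": 0, "dy": 0, "dz": 0, "spin": 0, "hand": 1}
  ]
}}

```text
time_s: 4.6
ee_pos: [455.7, -147.6, 17.8]
orientation: [3.131, -0.006, 1.229]
ft_force: [-0.1, 0.5, -0.5]
gripper_width: 88.2
```

```bash
python3 - <<'E'
from station import readout, cams
import cv2,numpy as np
for n in("side",):
    c=cams.read_camera(n)
    f=c["frame"][:,:,::-1]; f=f[150:340,240:460]
    cv2.imwrite(f"pics/{n}2c.png",cv2.resize(f,None,fx=3,fy=3,interpolation=cv2.INTER_CUBIC))
o=readout.observe();print(o["ee_pos"],o["orientation"])
E
```

```text
[ 455.68520753 -147.53898243   17.84073231] [ 3.13110905 -0.00582333  1.2293238 ]
```

View pics/side2c.png

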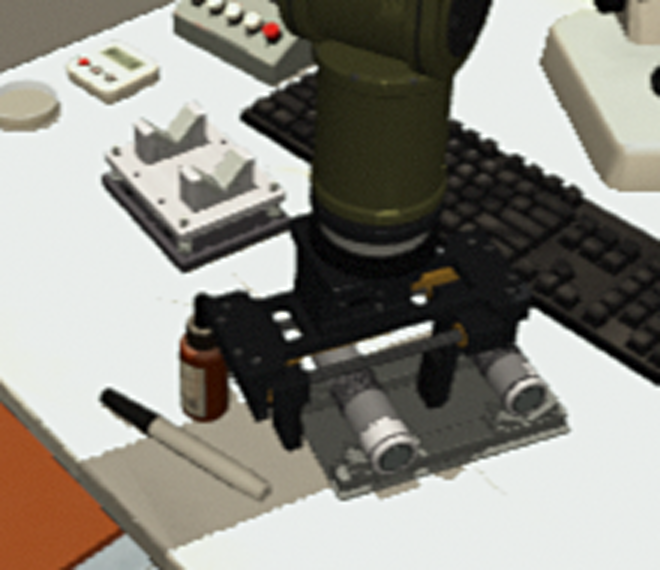

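>>> {"api": "move_arm", "payload": {
  "motion": [
    {"dx": -1, "dy": 0.5, "dz": 0, "spin": 0, "hand": 0},
    {"dx": 0, "dy": 0, "dz": 0, "spin": 0, "hand": -0.2},
    {"dx": 0, "dy": 0, "dz": 0, "spin": 0, "hand": -0.4},
    {"dx": 0, "dy": 0, "dz": 0, "spin": 0, "hand": -1},
    {"dx": 0, "dy": 0, "dz": 0, "spin": 0, "hand": -1},
    {"dx": 0, "dy": 0, "dz": 0, "spin": 0, "hand": -1},
    {"dx": 0, "dy": 0, "dz": 0, "spin": 0, "hand": -1},
    {"dx": 0, "dy": 0, "dz": 0, "spin": 0, "hand": -1}
  ]
}}

```text
time_s: 5.45
ee_pos: [455.2, -147.1, 18.2]
orientation: [3.13, -0.006, 1.229]
ft_force: [0.2, -0.1, -1.6]
gripper_width: 28.7
```

>>> {"api": "move_arm", "payload": {
  "motion": [
    {"dx": 0, "dy": 0, "dz": 4, "spin": 0, "hand": -1},
    {"dx": 0, "dy": 0, "dz": 8, "spin": 0, "hand": -1},
    {"dx": 0, "dy": 0, "dz": 15, "spin": 0, "hand": -1},
    {"dx": 0, "dy": 0, "dz": 20, "spin": 0, "hand": -1},
    {"dx": 0, "dy": 0, "dz": 20, "spin": 0, "hand": -1},
    {"dx": 0, "dy": 0, "dz": 15, "spin": 0, "hand": -1},
    {"dx": 0, "dy": 0, "dz": 10, "spin": 0, "hand": -1},
    {"dx": 0, "dy": 0, "dz": 0, "spin": 0, "hand": -1},
    {"dx": 0, "dy": 0, "dz": 0, "spin": 0, "hand": -1}
  ]
}}

```text
time_s: 6.35
ee_pos: [452.2, -147.4, 116.6]
orientation: [3.133, -0.004, 1.229]
ft_force: [-0.5, -0.2, -1.6]
gripper_width: 28.8
```

>>> {"api": "move_arm", "payload": {
  "motion": [
    {"dx": 3, "dy": 10, "dz": 0, "spin": 0.01, "hand": -1},
    {"dx": 5, "dy": 20, "dz": 0, "spin": 0.02, "hand": -1},
    {"dx": 7, "dy": 25, "dz": 0, "spin": 0.02, "hand": -1},
    {"dx": 7, "dy": 25, "dz": 0, "spin": 0.02, "hand": -1},
    {"dx": 7, "dy": 25, "dz": 0, "spin": 0.02, "hand": -1},
    {"dx": 7, "dy": 25, "dz": 0, "spin": 0.02, "hand": -1},
    {"dx": 7, "dy": 25, "dz": 0, "spin": 0.02, "hand": -1},
    {"dx": 7, "dy": 25, "dz": 0, "spin": 0.02, "hand": -1},
    {"dx": 5, "dy": 20, "dz": 0, "spin": 0.02, "hand": -1},
    {"dx": 3, "dy": 10, "dz": 0, "spin": 0.01, "hand": -1},
    {"dx": 0, "dy": 0, "dz": 0, "spin": 0, "hand": -1},
    {"dx": 0, "dy": 0, "dz": 0, "spin": 0, "hand": -1}
  ]
}}

```text
time_s: 7.55
ee_pos: [505.8, 79.5, 109.2]
orientation: [-3.136, -0.002, 1.426]
ft_force: [-0.6, -0.4, -1.7]
gripper_width: 28.6
```

>>> {"api": "move_arm", "payload": {
  "motion": [
    {"dx": 6, "dy": 10, "dz": 0, "spin": 0.006, "hand": -1},
    {"dx": 6, "dy": 10, "dz": 0, "spin": 0.006, "hand": -1},
    {"dx": 1, "dy": 2, "dz": 0, "spin": 0, "hand": -1},
    {"dx": 0, "dy": 0, "dz": 0, "spin": 0, "hand": -1},
    {"dx": 0, "dy": 0, "dz": 0, "spin": 0, "hand": -1}
  ]
}}

```text
time_s: 8.05
ee_pos: [519.6, 99.4, 108.9]
orientation: [-3.135, 0.001, 1.434]
ft_force: [0.4, 0.3, -2.1]
gripper_width: 28.7
```

>>> {"api": "move_arm", "payload": {
  "motion": [
    {"dx": 1, "dy": 4, "dz": -6, "spin": 0.003, "hand": -1},
    {"dx": 0.5, "dy": 2, "dz": -6, "spin": 0, "hand": -1},
    {"dx": 0, "dy": 0, "dz": 0, "spin": 0, "hand": -1},
    {"dx": 0, "dy": 0, "dz": 0, "spin": 0, "hand": -1}
  ]
}}

```text
time_s: 8.45
ee_pos: [520.6, 104.8, 95.5]
orientation: [-3.134, 0.002, 1.436]
ft_force: [0.1, -0.7, -1.6]
gripper_width: 28.7
```

```bash
python3 - <<'E'
from station import readout, cams
import cv2,numpy as np
from h import *
np.set_printoptions(precision=1,suppress=True)
for n in("side","top"):
    c=cams.read_camera(n); np.savez(n+"3.npz",**c)
    f=c["frame"][:,:,::-1]; f=f[130:280,250:390] if n=="side" else f[140:250,240:360]
    cv2.imwrite(f"pics/{n}3c.png",cv2.resize(f,None,fx=4,fy=4,interpolation=cv2.INTER_CUBIC))
o=readout.observe();print(o["ee_pos"],o["orientation"],o["joint_positions"])
E
```

```text
[520.7 104.7  95.7] [-3.1  0.   1.4] [-0.1  0.8 -0.3  2.   0.4  0.4 -0.8]
```

View pics/side3c.png

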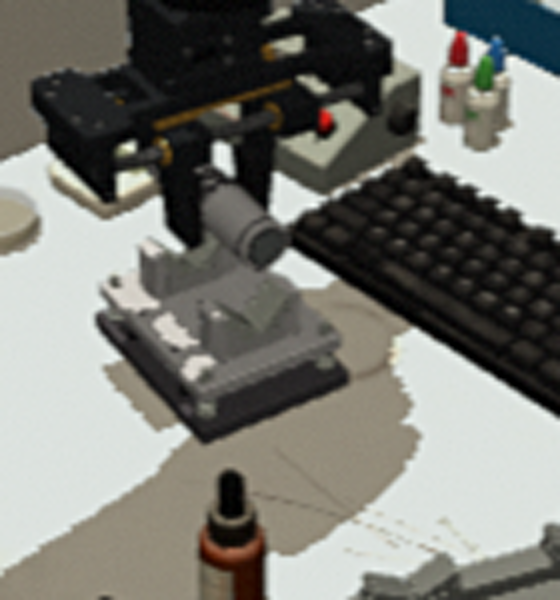

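View pics/top3c.png

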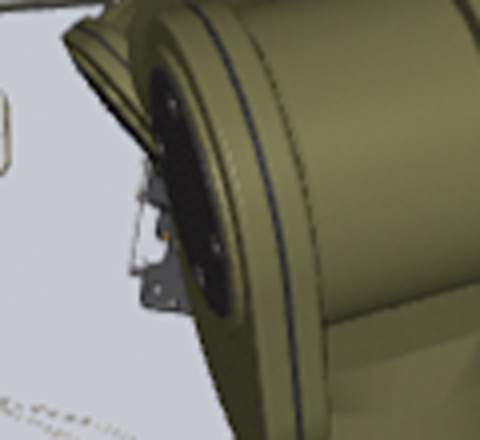

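```bash
python3 - <<'E'
from h import *
np.set_printoptions(precision=1,suppress=True)
c=np.load("side3.npz")
def proj(p):
    q=c["extrinsics"]@np.r_[p,1]; return (c["K"]@(q[:3]/q[2]))[:2]
print("pred near face",proj([513.7,52.2,113.4]),"at z",plane(c,316.75,190.75,113.4))
W=world(c); 
# barrel surface points near end
ob=W.reshape(-1,3)
ax=np.array([np.cos(1.436),np.sin(1.436)]);pp=np.array([-ax[1],ax[0]])
d=ob[:,:2]-[521,106.8];a=d@ax;b=d@pp
m=(c["z_map"].ravel()>0)&(abs(b)<17)&(a>-60)&(a<-15)&(ob[:,2]>95)&(ob[:,2]<135)
q=np.c_[a,b,ob[:,2]][m];print(m.sum(),np.percentile(q,[1,5,50,95,99],axis=0))
# fit cylinder r=15 axis: b=b0+kb*a, z=z0+kz*a
from scipy.optimize import least_squares
q=q[q[:,0]>-52]
f=lambda p:np.hypot(q[:,1]-p[0]-p[1]*(q[:,0]+35),q[:,2]-p[2]-p[3]*(q[:,0]+35))-15
r=least_squares(f,[0,0,113,0],loss="soft_l1");print(r.x.round(3),np.std(r.fun))
# vee fit from start picture on sloping faces in same frame
for n in("side0","top0"):
    s=np.load(n+".npz");ob=world(s).reshape(-1,3);d=ob[:,:2]-[521,106.8];a=d@ax;b=d@pp
    m=(s["z_map"].ravel()>0)&(abs(b)<18)&(abs(a)>27)&(abs(a)<43)&(ob[:,2]>47)&(ob[:,2]<70)
    Q=np.c_[a,b,ob[:,2]][m]
    g=lambda p:(Q[:,2]-(p[0]+abs(Q[:,1]-p[1]-p[2]*Q[:,0])))/1.414
    r=least_squares(g,[48,0,0],loss="soft_l1");print(n,len(Q),r.x.round(3),np.std(r.fun))
    m=(s["z_map"].ravel()>0)&(abs(b)<30)&(abs(a)<70)&(ob[:,2]>52)
    print("axial extents",np.percentile(a[m],[.5,2,98,99.5]))
E
```

```text
pred near face [316.7 192. ] at z [516.7  55.7 113.4]
271 [[-57.3 -13.3 102. ]
 [-55.9  -8.9 106.6]
 [-46.6   5.  122.8]
 [-17.7  14.3 129.8]
 [-15.8  15.1 130.5]]
[ -0.4  -0.  114.6  -0. ] 0.8975480160512069
side0 174 [48.  -0.9  0. ] 3.116328691939818
axial extents [-45.4 -44.7  44.3  46.5]
top0 148 [47.9 -1.2  0. ] 1.4874032219703084
axial extents [-43.2 -42.6  45.7  46.2]
```

>>> {"api": "move_arm", "payload": {
  "motion": [
    {"dx": 0.8, "dy": 1, "dz": -6, "spin": 0.002, "hand": -1},
    {"dx": 0, "dy": 0, "dz": -10, "spin": 0, "hand": -1},
    {"dx": 0, "dy": 0, "dz": -10, "spin": 0, "hand": -1},
    {"dx": 0, "dy": 0, "dz": -4, "spin": 0, "hand": -1},
    {"dx": 0, "dy": 0, "dz": 0, "spin": 0, "hand": -1},
    {"dx": 0, "dy": 0, "dz": 0, "spin": 0, "hand": -1}
  ]
}}

```text
time_s: 9.15
ee_pos: [521.3, 105.5, 62.5]
orientation: [-3.134, 0.003, 1.438]
ft_force: [-0.7, -0.6, -1.1]
gripper_width: 28.7
```

>>> {"api": "move_arm", "payload": {
  "motion": [
    {"dx": 0.3, "dy": 0.3, "dz": -4, "spin": 0, "hand": -1},
    {"dx": 0, "dy": 0, "dz": -3, "spin": 0, "hand": -1},
    {"dx": 0, "dy": 0, "dz": 0, "spin": 0, "hand": -1},
    {"dx": 0, "dy": 0, "dz": 0, "spin": 0, "hand": -1}
  ]
}}

```text
time_s: 9.55
ee_pos: [522.0, 106.0, 55.4]
orientation: [-3.135, 0.002, 1.438]
ft_force: [0.9, -0.0, -1.8]
gripper_width: 28.6
```

>>> {"api": "move_arm", "payload": {
  "motion": [
    {"dx": 0, "dy": 0, "dz": -2, "spin": 0, "hand": -1},
    {"dx": 0, "dy": 0, "dz": 0, "spin": 0, "hand": -1},
    {"dx": 0, "dy": 0, "dz": 0, "spin": 0, "hand": -1}
  ]
}}

```text
time_s: 9.85
ee_pos: [522.2, 106.0, 53.5]
orientation: [-3.135, 0.002, 1.438]
ft_force: [0.1, -0.3, -2.5]
gripper_width: 28.6
```

>>> {"api": "move_arm", "payload": {
  "motion": [
    {"dx": 0, "dy": 0, "dz": -1.5, "spin": 0, "hand": -1},
    {"dx": 0, "dy": 0, "dz": 0, "spin": 0, "hand": -1},
    {"dx": 0, "dy": 0, "dz": 0, "spin": 0, "hand": -1}
  ]
}}

```text
time_s: 10.15
ee_pos: [522.2, 106.1, 52.0]
orientation: [-3.135, 0.002, 1.438]
ft_force: [0.1, -0.4, -1.6]
gripper_width: 29.0
```

>>> {"api": "move_arm", "payload": {
  "motion": [
    {"dx": 0, "dy": 0, "dz": -1, "spin": 0, "hand": -1},
    {"dx": 0, "dy": 0, "dz": 0, "spin": 0, "hand": -1},
    {"dx": 0, "dy": 0, "dz": 0, "spin": 0, "hand": -1}
  ]
}}

```text
time_s: 10.45
ee_pos: [522.2, 106.0, 51.5]
orientation: [-3.136, 0.002, 1.438]
ft_force: [0.1, 0.5, 1.6]
gripper_width: 28.9
```

Contact came at TCP z of about 51.7, with lateral forces near zero. The target is about 5 mm lower, where the wrist should read about +6 N (7.5 N total minus the 1.5 N barrel).

>>> {"api": "move_arm", "payload": {
  "motion": [
    {"dx": 0, "dy": 0, "dz": -1, "spin": 0, "hand": -1},
    {"dx": 0, "dy": 0, "dz": -1, "spin": 0, "hand": -1},
    {"dx": 0, "dy": 0, "dz": 0, "spin": 0, "hand": -1},
    {"dx": 0, "dy": 0, "dz": 0, "spin": 0, "hand": -1}
  ]
}}

```text
time_s: 10.85
ee_pos: [522.2, 106.1, 49.9]
orientation: [-3.136, 0.002, 1.438]
ft_force: [-1.1, -0.0, 3.1]
gripper_width: 29.1
```

```bash
python3 - <<'E'
from station import readout, cams
import cv2
c=cams.read_camera("side")
f=c["frame"][150:280,250:390,::-1]
cv2.imwrite("pics/side4c.png",cv2.resize(f,None,fx=4,fy=4,interpolation=cv2.INTER_CUBIC))
o=readout.observe();print(o["ee_pos"],o["ft_force"],o["wrist_torque"])
E
```

```text
[522.20999723 106.0436639   49.91765185] [-1.25950951  0.14626563  3.12934466] [-0.05044845  0.08239128 -0.01156276]
```

View pics/side4c.png

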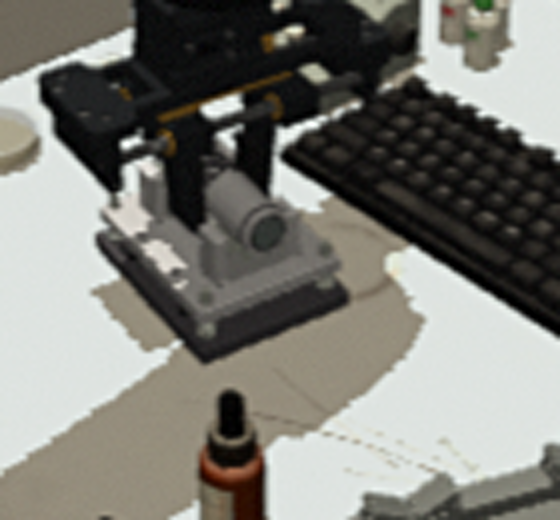

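>>> {"api": "move_arm", "payload": {
  "motion": [
    {"dx": -0.3, "dy": 0, "dz": -1, "spin": 0, "hand": -1},
    {"dx": 0, "dy": 0, "dz": -1, "spin": 0, "hand": -1},
    {"dx": 0, "dy": 0, "dz": 0, "spin": 0, "hand": -1},
    {"dx": 0, "dy": 0, "dz": 0, "spin": 0, "hand": -1}
  ]
}}

```text
time_s: 11.3
ee_pos: [522.2, 106.1, 48.1]
orientation: [-3.137, 0.002, 1.438]
ft_force: [-1.3, -0.3, 4.1]
gripper_width: 28.7
```

>>> {"api": "move_arm", "payload": {
  "motion": [
    {"dx": -0.5, "dy": 0, "dz": -1, "spin": 0, "hand": -1},
    {"dx": 0, "dy": 0, "dz": -0.7, "spin": 0, "hand": -1},
    {"dx": 0, "dy": 0, "dz": 0, "spin": 0, "hand": -1},
    {"dx": 0, "dy": 0, "dz": 0, "spin": 0, "hand": -1},
    {"dx": 0, "dy": 0, "dz": 0, "spin": 0, "hand": -1}
  ]
}}

```text
time_s: 11.8
ee_pos: [522.2, 106.1, 46.8]
orientation: [-3.138, 0.002, 1.438]
ft_force: [-0.6, -0.4, 5.3]
gripper_width: 28.6
```

```bash
python3 - <<'E'
from station import readout, cams
import cv2
from h import *
np.set_printoptions(precision=2,suppress=True)
F=[]
c=None
for i in range(6):
    c=cams.read_camera("side"); o=readout.observe(); F.append(np.r_[o["ee_pos"],o["ft_force"]])
print(np.array(F).mean(0),np.array(F)[:,2:].round(2))
np.savez("side5.npz",**c)
cv2.imwrite("pics/side5c.png",cv2.resize(c["frame"][150:260,260:360,::-1],None,fx=5,fy=5,interpolation=cv2.INTER_CUBIC))
s=np.load("side0.npz")
ax=np.array([np.cos(1.438),np.sin(1.438)]);pp=np.array([-ax[1],ax[0]])
# plate z change: visible pixels on plate corners
for n,k in(("side0",s),("now",c)):
    ob=world(k).reshape(-1,3);d=ob[:,:2]-[521.7,107.9];a=d@ax;b=d@pp
    ok=k["z_map"].ravel()>0
    m=ok&(a>-58)&(a<-47)&(abs(b)<34)&(ob[:,2]>22)&(ob[:,2]<45)
    print(n,"plate",m.sum(),np.median(ob[m,2]))
    m=ok&(a>-44)&(a<-26)&(abs(b)>20)&(abs(b)<27)&(ob[:,2]>52)&(ob[:,2]<80)
    print(n,"saddle top",m.sum(),np.median(ob[m,2]) if m.any() else 0)
    if n=="now":
        from scipy.optimize import least_squares
        m=ok&(abs(b)<17)&(a>-60)&(a<-15)&(ob[:,2]>55)&(ob[:,2]<95);q=np.c_[a,b,ob[:,2]][m]
        print("near end",np.percentile(q[:,0],[.5,2,5]))
        q=q[(q[:,0]>-50)&(q[:,2]>64)]
        f=lambda p:np.hypot(q[:,1]-p[0]-p[1]*(q[:,0]+35),q[:,2]-p[2]-p[3]*(q[:,0]+35))-15
        r=least_squares(f,[0,0,64,0],loss="soft_l1");print(r.x,np.std(r.fun),len(q))
E
```

```text
[522.19 106.08  46.78  -1.24  -0.29   5.06] [[46.78 -0.9  -0.45  5.09]
 [46.78 -1.31  0.98  4.33]
 [46.78 -1.03 -0.28  5.55]
 [46.8  -1.02 -0.43  4.62]
 [46.79 -1.52 -0.97  4.81]
 [46.76 -1.64 -0.62  5.97]]
side0 plate 97 37.01875609090561
side0 saddle top 52 66.91254637564751
now plate 101 32.68419284359822
now saddle top 45 62.77753359630972
near end [-57.28 -56.59 -55.83]
[-1.05 -0.01 65.38 -0.01] 0.9999844515137193 139
```

View pics/side5c.png

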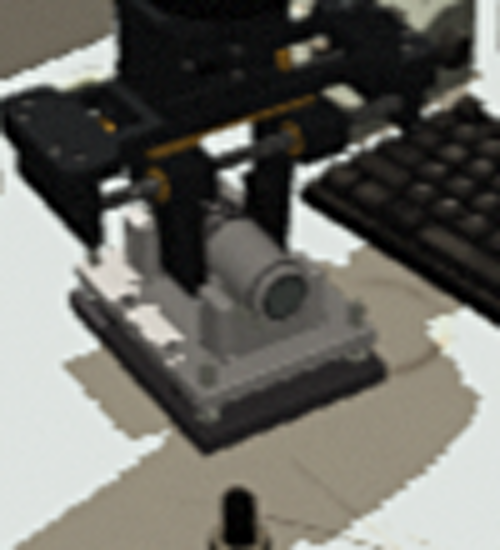

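>>> {"api": "move_arm", "payload": {
  "motion": [
    {"dx": -0.5, "dy": 0, "dz": -0.8, "spin": 0, "hand": -1},
    {"dx": -0.3, "dy": 0, "dz": -0.3, "spin": 0, "hand": -1},
    {"dx": 0, "dy": 0, "dz": 0, "spin": 0, "hand": -1},
    {"dx": 0, "dy": 0, "dz": 0, "spin": 0, "hand": -1},
    {"dx": 0, "dy": 0, "dz": 0, "spin": 0, "hand": -1}
  ]
}}

```text
time_s: 12.6
ee_pos: [522.2, 106.1, 46.3]
orientation: [-3.14, 0.001, 1.438]
ft_force: [-1.1, -1.1, 5.5]
gripper_width: 29.0
```

```bash
cat > chk.py <<'E'
from station import readout, cams
import cv2
from h import *
np.set_printoptions(precision=2,suppress=True)
F=[];Z=[];T=[]
ax=np.array([np.cos(1.438),np.sin(1.438)]);pp=np.array([-ax[1],ax[0]])
def pl(k):
    ob=world(k).reshape(-1,3);d=ob[:,:2]-[521.7,107.9];a=d@ax;b=d@pp
    ok=k["z_map"].ravel()>0
    m=ok&(a>-58)&(a<-47)&(abs(b)<34)&(ob[:,2]>22)&(ob[:,2]<45)
    m2=ok&(a>-44)&(a<-26)&(abs(b)>20)&(abs(b)<27)&(ob[:,2]>52)&(ob[:,2]<80)
    return np.mean(ob[m,2]),np.mean(ob[m2,2])
z0=np.array(pl(np.load("side0.npz")))
for i in range(8):
    c=cams.read_camera("side"); o=readout.observe(); F.append(np.r_[o["time_s"],o["ee_pos"],o["ft_force"]]); Z.append(z0-pl(c))
F=np.array(F);print(F[0,:4],F[-1,:4],"force",F[:,4:].mean(0),F[:,4:].std(0),"sink plate,saddle",np.mean(Z,0),np.std(Z,0))
E
python3 chk.py
```

```text
[ 12.65 522.21 106.09  46.32] [ 13.   522.22 106.08  46.3 ] force [-1.05 -0.33  5.7 ] [0.58 0.48 0.42] sink plate,saddle [4.94 3.77] [0.27 0.34]
```

```bash
python3 - <<'E'
from station import hand_in, readout
print(hand_in()); o=readout.observe(); print(o["ee_pos"],o["ft_force"],o["time_s"])
E
```

```text
the job is handed in; nothing more can be done
None
the job is handed in; nothing more can be done
```

The long barrel is lying lengthwise in the V, pressed down about half travel. I handed the job in at about 13 s, with the grip and push still held.

- **Press depth:** The three main measures agree on about 5 mm.
  - The tool went down about 5 mm past first contact.
  - The wrist read about 5.7 N, roughly 7.3 N with the barrel's weight, which means about 4.9 mm on the spring.
  - Camera depth on the plate gave 4.9 mm. Depth on the saddle tops gave only 3.8 mm, which disagrees. I judged it less reliable because few of those points are visible past the gripper.
- **Seating:** About 1 N of sideways force remained. It is well below the downward push, so the barrel should be bearing on both faces.
- **Centring:** By the arm's position and the camera measurements, the barrel is within about 1–2 mm of centre along the V.
- **Other objects:** I saw no contact with the bottle in the pictures. I didn't re-measure the short barrel, petri dish or timer at the end, but the arm didn't go near the dish or timer, and the fingers closed only on the long barrel.

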